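Carry the ball for the nail picture on its tray and hold it over the ring

ROBOT

A 7-joint arm with a two-finger parallel gripper is mounted at the origin on the work surface. World frame = base frame: x ahead of the robot, y to its left, z up, the work surface at z = 0. Lengths are in m, angles in rad, forces in N, time in s.
With the tool pointing down it reaches from about 0.4 to 0.85 m from the base axis. Payload 10.4 kg.
Tool frame: the origin (TCP) lies on the centre line of the jaws, within the pads' length; the fingertips stand 17 mm ahead of it and the grasp point (between the pads) lies 2 mm behind it; z points along the fingers, y is the line along which they close (so a half turn about z gives the same grasp; the last joint's range is limited). The gripper opens to 85 mm and grips with 20 to 120 N. Pads are 22 mm wide; open, the fingers measure 114 mm over their backs; the gripper's body (76 mm by 85 mm) begins 54 mm behind the grasp point. The pads swing forward as they close: fully open they stand 13 mm farther back than shut.
Start: joints at [1.266, 0.332, -0.065, 1.46, 0.022, 1.35, -0.088], TCP at [0.174, -0.6, 0.248] pointing down, gripper open.
Joint ranges: [-2.6, 2.6], [-0.5, 2.12], [-1.47, 1.34], [0.16, 2.42], [-1.27, 4.41], [0.06, 2.06], [-2.6, 2.6]. Speed limits (rad/s): [2.22, 2.22, 2.79, 2.79, 3.14, 3.14, 3.14].

INTERFACE

Orientations are given as a unit quaternion [x, y, z, w].
In Python, from workcell import get_obs, optics, job gives the robot as it stands. The module is installed in compiled form; this text tells all that it offers.
- The arm moves only by the tool send_rows, never from a script. Its argument "plan" is a list that holds one entry, the list of rows, each a list of 7 numbers: the turn, a rotation vector about the tool's x, y, z in units of 1.5 rad (1.0 is 1.5 rad), then the shift along the tool's x, y, z in units of 20 cm (1.0 is 20 cm), then the opening, from 0 (shut) to 1 (fully open). A call has 1 to 20 rows; each row shifts and turns the commanded pose from where the row before left it, along the tool's axes as they then stand; what a row does not reach is not made up. A row lasts 1/12 s, in which the tool goes at most 41.7 mm and 7.16 degrees, less where a joint would pass 70% of its speed; a pose out of reach is approached as far as the arm can. A call with a number of a shift or a turn outside -1 to 1 is refused whole. A call with a gripper value outside its range is refused whole. The fingers move at their own pace and stop on an object; "squeeze" is the grip in N (left out, the last holds). Time passes only in rows, so rows that do not move let the fingers close. It gives the time, the measured TCP pose, the force, the opening and the grip force at its end, in the units of the state.
- get_obs(): the state, without advancing time (a new reading comes with each control period).
- optics.camera(name): name is "scene" or "top" or "wrist"; returns the picture (384x512x3 uint8, red, green, blue); there is no depth.
- optics.get_calibration(name): a dict with "intrinsics" (3x3 intrinsics, pixels), "distortion" ([k1, k2, p1, p2, k3] as OpenCV has them; the pictures are not rectified), "world_from_camera" (4x4, takes a point from camera to world coordinates); the wrist camera has in their place "T_tool_cam" (4x4, takes a point from camera to tool coordinates, whose origin is the TCP and whose axes are the flange's). Camera axes: x right, y up, looking along -z (the intrinsics and any distortion apply to the point x, -y, -z); pixel columns grow to the right and rows downward; lengths in m; the calibration is good to about 2 mm. A picture is of the moment at which its call begins: read the wrist's pose just before it. get_calibration takes no time and is no camera call.
- job.hand_in(): hands the job in; it is judged then, once.
The state is a dict: "clock": time; "joint_pos": joint angles; "joint_velocities": joint speeds; "tau": joint torques, N m; "position": TCP position; "ee_rot": TCP orientation; "ft_force": force on the tool from outside, world axes, zero at the start; "torque": the same for the moment, N m; "grip_width": opening from 0.0 (shut) to 1.0 (fully open); "grasp_force": force on a finger pad.
Only numpy, scipy, OpenCV 4.12 (cv2) and the standard library are available. Lean on these libraries where they do the work, as an engineer would, in place of code of your own. Each camera call takes 0.05 s, during which the arm holds its last target. There are 200 camera calls.

TASK

The bigger of the two white balls is meant for the middle of the nail ring on the picture board: take it from its wooden cup and set it gently, without dropping it, into the brass-rimmed pocket of the tray while the tray stands on its narrow block. Then lift the tray by its upright grip and carry it without tipping, the ball loose in its pocket, to the picture board; finish while still holding the tray level and still, about 10 cm above the board with the ball over the middle of the nail ring, ready for the maker to take it. Do not put the tray down or let go, and leave the smaller ball and the other things where they are.

Things in the scene. Friction and masses are not known exactly. Their poses are not given: they have to be found in the camera images.
- ball_center (a point): centre of the bigger ball: glazed white pottery, 40 mm in diameter, about 70 g, free to roll. It starts in one of two alike wooden cups (38 mm wide at the foot, 32 mm at the top, 30 mm high, fixed to the table), its centre about 47 mm above the table.
- small_ball_center (a point): centre of the smaller white pottery ball, 28 mm in diameter, in the other wooden cup; not to be moved
- tray: dark wooden tray, 300 g, flat plate 200 x 76 x 8 mm. Origin: centre of its underside; x along its length, z up. Amid it a grip, 36 mm along x, 16 mm thick along y, top 78 mm above the underside. At +x a round brass-rimmed pocket, at -x a fixed cork pin pad 10 mm high. Starts level, any yaw, loose on the narrow block, underside 50 mm above the table, along the block; balances about the grip.
- pocket (a point): where the ball's centre is when it sits mid-pocket: 70 mm along +x from the tray's middle, 28 mm above its underside. The floor is the flat plate (8 mm above the underside); the rim is 4 mm high, 40 mm inside and 48 mm outside diameter: the ball can roll about 8 mm each way and climbs out if the tray tips about 35 degrees.
- grip (a point): point to grip on the tray's upright grip: on its middle, 60 mm above the underside; axes as the tray's, so the fingers close along y on 16 mm
- stand: wooden block on which the tray starts, 90 x 44 x 50 mm high (x along its length), fixed to the table; origin at the centre of its underside. The tray overhangs it by 55 mm at each end.
- board: plywood picture board lying fixed on the table, 240 x 220 x 18 mm thick, with a ring of nails and a fan-shaped nail tail; nails stand 15 mm above the board. Origin: centre of its underside.
- ring_centre (a point): middle of the nail ring (100 mm in diameter), on the board's upper face, 18 mm above the table; 35 mm from the board's centre towards the board's -y, the tail is towards +y
- spool_a: thread spool standing near the cups, 28 mm wide, 38 mm high, red thread; bystander; origin at its underside
- spool_b: thread spool standing near the cups, 28 mm wide, 38 mm high, blue thread; bystander; origin at its underside
- hammer: hammer lying across the far side of the table; bystander
- jar: closed glass jar, 64 mm wide, 80 mm high, at the far side; bystander; origin at its underside
- mug: blue mug, 76 mm wide, 90 mm high, at the far side; bystander; origin at its underside
Things that resemble listed ones, but are neither listed nor needed, are in the scene too. What is shaped like the tray but green or red is not meant.

How it is judged:
By the outcome, as a careful person would: the job done as asked, in the order asked, and still so for the second after the job is handed in, while the arm keeps its last pose, push and grip.
It also fails if it takes over 64 s, if anything falls off the work surface, if the arm or the gripper's body presses on something with over 40 N, if the wrist force passes 120 N, or if a joint passes its speed limit or range.

## Working session

There is one attempt and no reset: what is moved stays moved. The work goes in short steps, Python scripts to look and compute and a tool call to move; the robot and the scene stay as the last step left them, time stands still between calls to the robot, and variables do not carry over. Pictures are saved under pics/ and viewed, at most 10 in all, crops included, and the job is handed in when it is done.

Besides the shell and the picture viewer there is one more tool, called by a JSON object that holds its "api" and its "payload". send_rows: Moves the arm, as the interface text tells. Its arguments: {"type":"object","properties":{"plan":{"type":"array"},"squeeze":{"type":"number"}},"required":["plan"]}

```bash
mkdir -p pics; cat > h.py <<'E'
import numpy as np, cv2
from scipy.spatial.transform import Rotation as R
from workcell import get_obs, optics, job
def cal(n):
    c=optics.get_calibration(n); K=np.array(c["intrinsics"]);D=np.array(c["distortion"])
    if n=="wrist":
        o=get_obs();T=np.eye(4);T[:3,:3]=R.from_quat(o["ee_rot"]).as_matrix();T[:3,3]=o["position"]
        T=T@np.array(c["T_tool_cam"])
    else: T=np.array(c["world_from_camera"])
    return K,D,T
def ray(C,uv):
    K,D,T=C
    p=cv2.undistortPoints(np.array([[uv]],float),K,D)[0,0]
    return T[:3,3],T[:3,:3]@np.array([p[0],-p[1],-1])
def atz(C,uv,z):
    o,d=ray(C,uv); return o+d*(z-o[2])/d[2]
def proj(C,P):
    K,D,T=C
    q=(np.atleast_2d(P)-T[:3,3])@T[:3,:3]
    q=q*[1,-1,-1]
    return cv2.projectPoints(q.astype(float),np.zeros(3),np.zeros(3),K,D)[0][:,0]
def shot(n,f=None):
    C=cal(n); im=np.array(optics.camera(n))
    if f: cv2.imwrite(f"pics/{f}.png",im[...,::-1])
    return C,im
E
python3 - <<'E'
from h import *
np.set_printoptions(precision=4,suppress=True)
a=shot("top","top0");b=shot("scene","scene0")
np.save("top.npy",a[1]);np.save("scene.npy",b[1])
print(a[0],b[0]);o=get_obs();print(o)
cv2.imwrite("pics/top0b.png",cv2.resize(a[1][...,::-1],(800,600),interpolation=cv2.INTER_CUBIC))
cv2.imwrite("pics/scene0b.png",cv2.resize(b[1][...,::-1],(800,600),interpolation=cv2.INTER_CUBIC))
E
```

```text
(array([[441.4017,   0.    , 252.7094],
       [  0.    , 441.4017, 191.558 ],
       [  0.    ,   0.    ,   1.    ]]), array([-0.1719,  0.    ,  0.    ,  0.    ,  0.    ]), array([[-0.0073,  0.995 , -0.0995,  0.3641],
       [-0.9999, -0.0064,  0.0094,  0.0501],
       [ 0.0087,  0.0995,  0.995 ,  1.295 ],
       [ 0.    ,  0.    ,  0.    ,  1.    ]])) (array([[353.0793,   0.    , 248.2271],
       [  0.    , 353.0793, 193.015 ],
       [  0.    ,   0.    ,   1.    ]]), array([-0.0469,  0.    ,  0.    ,  0.    ,  0.    ]), array([[-0.731 , -0.3463,  0.588 ,  1.0415],
       [ 0.6824, -0.3805,  0.6242,  0.6455],
       [ 0.0076,  0.8575,  0.5144,  0.6071],
       [ 0.    ,  0.    ,  0.    ,  1.    ]]))
{'clock': 0.1, 'joint_pos': array([ 1.2664,  0.3328, -0.0647,  1.4608,  0.0216,  1.3499, -0.0885]), 'joint_velocities': array([-0.0008, -0.0006, -0.0006, -0.0032,  0.0004,  0.0003,  0.0007]), 'tau': array([  0.0023, -62.6746,   0.0498, -39.2434,   0.0163,   0.0068,
         0.0001]), 'position': array([ 0.1738, -0.6   ,  0.2476]), 'ee_rot': array([ 0.9901,  0.1405, -0.0001, -0.0006]), 'ft_force': array([0.5432, 0.7672, 0.5899]), 'torque': array([-0.0079,  0.0534,  0.0289]), 'grasp_force': 0.0, 'grip_width': 1.0006496789940031}
```

View pics/top0b.png

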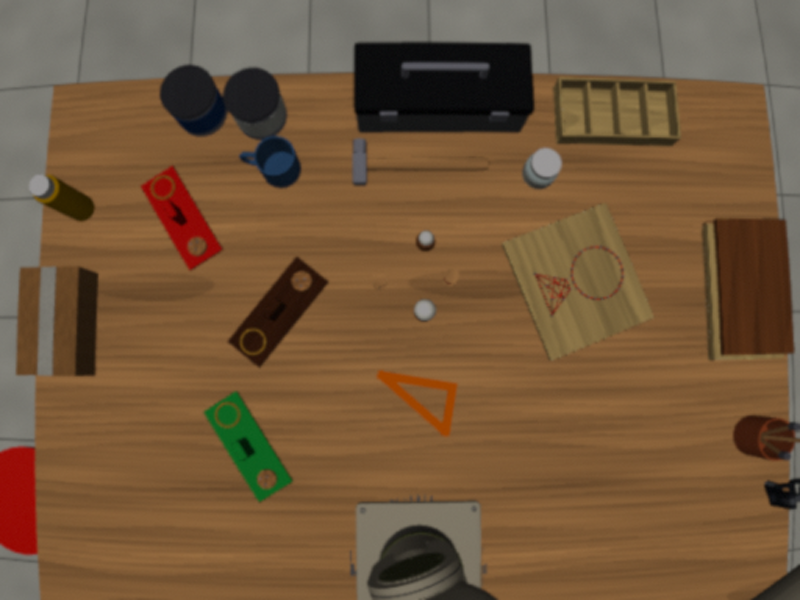

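View pics/scene0b.png

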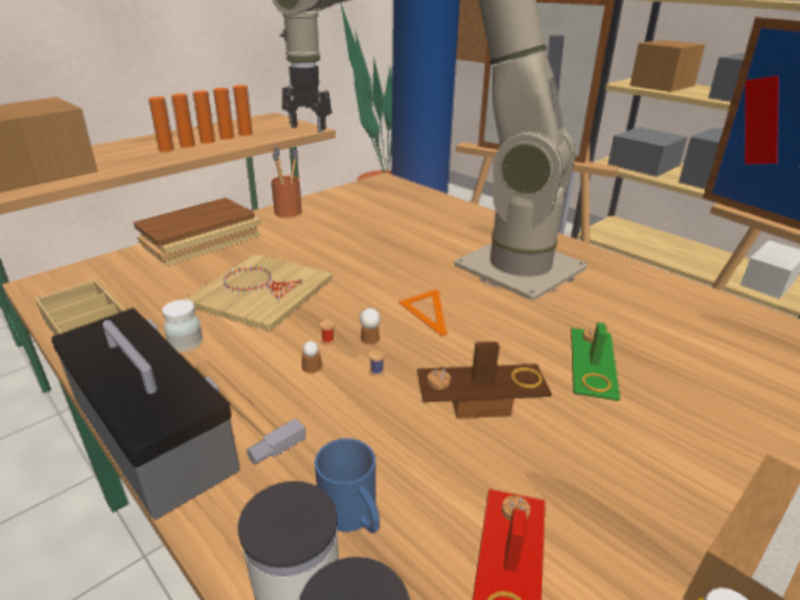

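The white balls in the top view (800x600) are at (424,310), which looks bigger, and (426,239), which looks smaller. The dark tray is at (278,311): brass pocket at (253,342), cork pad at (302,281). Green and red look-alikes are at (248,446) and (181,217). The nail ring is at (597,273) and the tail at (553,292). I'll confirm this in enlarged crops.

```bash
python3 - <<'E'
from h import *
t=np.load("top.npy")[...,::-1]
def crop(im,x0,y0,x1,y1,s): return cv2.resize(im[y0:y1,x0:x1],None,fx=s,fy=s,interpolation=cv2.INTER_CUBIC)
cv2.imwrite("pics/c1.png",cv2.convertScaleAbs(crop(t,140,140,300,240,5),alpha=1.5))
cv2.imwrite("pics/c2.png",crop(t,315,125,425,235,5))
C=cal("top");S=cal("scene")
s=np.load("scene.npy")
for nm,im,c in(("top",t,C),("scene",s,S)):
    g=im.astype(int).min(2); g[:, :]=g
    m=(g>(110)).astype(np.uint8)
    n,_,st,ce=cv2.connectedComponentsWithStats(m)
    for i in range(1,n):
        if st[i,4]<400 and st[i,4]>15: print(nm,st[i],ce[i],atz(c,ce[i],.047))
E
```

```text
top [ 0  0  8  6 20] [2.35 1.25] [1.13226272 0.86891759 0.047     ]
top [106  28  15  16 146] [112.00684932  35.82876712] [0.97232978 0.46697964 0.047     ]
top [407  29  16  19 187] [415.05347594  38.95187166] [ 0.96252027 -0.46996352  0.047     ]
top [491  32  21  22 231] [498.45454545  44.61904762] [ 0.96324361 -0.76310691  0.047     ]
top [82 43 18  6 60] [91.08333333 46.18333333] [0.94109686 0.53182541 0.047     ]
top [338  95  21  18 285] [348.88070175 103.61052632] [ 0.74793455 -0.24745393  0.047     ]
top [502 127  10  13  59] [506.28813559 130.93220339] [ 0.6736526  -0.75314481  0.047     ]
top [505 140   7  11  40] [507.35  144.825] [ 0.62947494 -0.75244177  0.047     ]
top [269 148   7   8  45] [272.06666667 151.44444444] [ 0.60437116 -0.01816923  0.047     ]
top [507 162   5  36 152] [509.30921053 178.65131579] [ 0.52368052 -0.75015285  0.047     ]
top [ 27 183   7  15  44] [ 30.18181818 189.61363636] [0.49891567 0.69985753 0.047     ]
top [266 193  11  11 100] [271.05 197.69] [ 0.47104677 -0.01365092  0.047     ]
top [508 201   4  69 194] [510.05154639 233.87113402] [ 0.
[... 2255 characters left out ...]
 11  93] [198.10752688 222.10752688] [ 0.60618165 -0.01361635  0.047     ]
scene [132 241   8   8  22] [135.5 244.5] [ 0.77781913 -0.04097432  0.047     ]
scene [203 281  14   9  18] [208.94444444 284.05555556] [0.72480306 0.18812721 0.047     ]
scene [218 280  23  17  38] [231.84210526 284.78947368] [0.68972628 0.22314565 0.047     ]
scene [266 303  43  33 104] [290.99038462 321.93269231] [0.66986554 0.3744461  0.047     ]
scene [350 367   9   6  18] [353.83333333 369.38888889] [0.66645841 0.51342132 0.047     ]
scene [366 371  17  13  26] [374.42307692 377.34615385] [0.65381631 0.54550677 0.047     ]
scene [452 376  27   8 157] [463.40764331 380.20382166] [0.55043438 0.65366846 0.047     ]
```

View pics/c1.png

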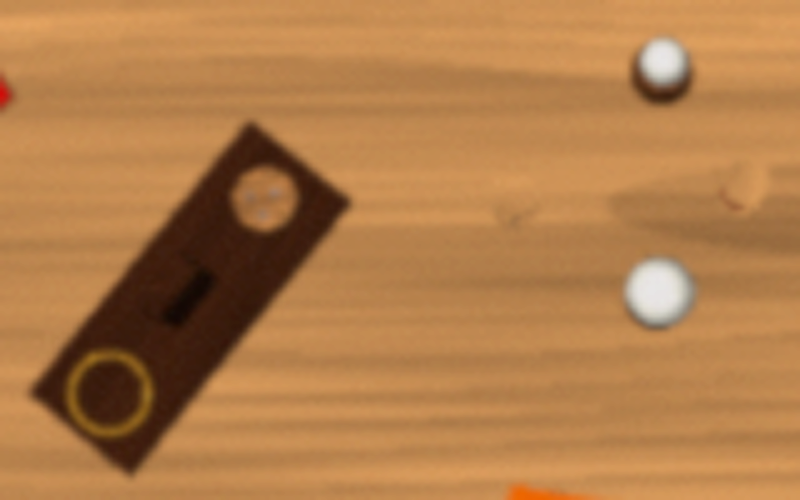

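View pics/c2.png

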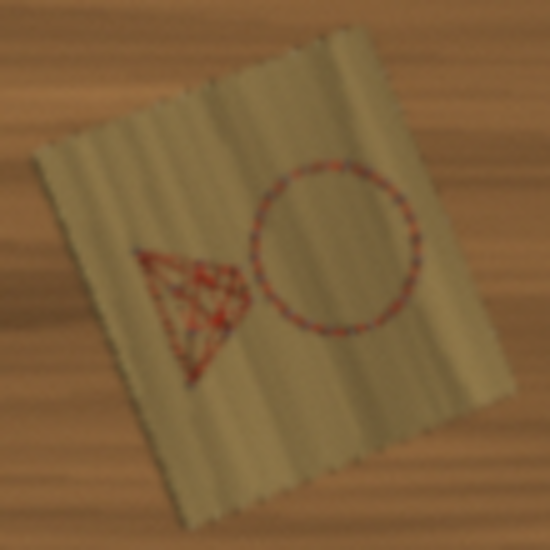

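```bash
python3 - <<'E'
from h import *
np.set_printoptions(precision=4,suppress=True)
C=cal("top")
f=lambda p,x0,y0:((p[0]+.5)/5-.5+x0,(p[1]+.5)/5-.5+y0)
P=np.array([atz(C,f(p,140,140),.058) for p in[(250,122),(351,202),(132,475),(30,392)]])
print(P,P.mean(0),np.linalg.norm(P-np.roll(P,-1,0),axis=1))
d=(P[2]+P[3]-P[0]-P[1]);print("yaw",np.degrees(np.arctan2(d[1],d[0])))
print("pocket",atz(C,f((110,393),140,140),.062),"cork",atz(C,f((265,198),140,140),.068))
print("ball",atz(C,f((659.5,292),140,140),.047),"small",atz(C,f((662.5,62),140,140),.041))
B=np.array([atz(C,f(p,315,125),.018) for p in[(35,155),(365,25),(517,390),(188,530)]])
print(B,B.mean(0),np.linalg.norm(B-np.roll(B,-1,0),axis=1))
print("ring",atz(C,f((336,248),315,125),.03),atz(C,f((336,248),315,125),.018))
print(np.array(optics.get_calibration("wrist")["T_tool_cam"]),optics.get_calibration("wrist")["intrinsics"])
print(R.from_quat(get_obs()["ee_rot"]).as_matrix())
E
```

```text
[[0.5677 0.2172 0.058 ]
 [0.5214 0.1594 0.058 ]
 [0.3679 0.2828 0.058 ]
 [0.4147 0.3415 0.058 ]] [0.4679 0.2502 0.058 ] [0.074  0.1969 0.0751 0.1971]
yaw 141.07149929308596
pocket [0.4138 0.2948 0.062 ] cork [0.5227 0.207  0.068 ]
ball [ 0.4702 -0.0149  0.047 ] small [ 0.6039 -0.0186  0.041 ]
[[ 0.5971 -0.1661  0.018 ]
 [ 0.6772 -0.3706  0.018 ]
 [ 0.4555 -0.4553  0.018 ]
 [ 0.3755 -0.2514  0.018 ]] [ 0.5263 -0.3108  0.018 ] [0.2196 0.2373 0.219  0.2375]
ring [ 0.5395 -0.3424  0.03  ] [ 0.5412 -0.3461  0.018 ]
[[ 0.      0.9555  0.2949  0.0758]
 [ 1.      0.0001 -0.0004  0.    ]
 [-0.0004  0.2949 -0.9555 -0.1252]
 [ 0.      0.      0.      1.    ]] [[282.6237   0.     254.1723]
 [  0.     282.6237 189.2214]
 [  0.       0.       1.    ]]
[[ 0.9605  0.2782 -0.0004]
 [ 0.2782 -0.9605  0.0012]
 [-0.     -0.0013 -1.    ]]
```

{"api": "send_rows", "payload": {"plan": [[[0, 0, 0, 0.06, -0.06, 0, 0.75], [0, 0, 0, 0.11, -0.12, 0, 0.75], [0, 0, 0, 0.11, -0.12, 0, 0.75], [0, 0, 0, 0.11, -0.12, 0, 0.75], [0, 0, 0, 0.11, -0.12, 0, 0.75], [0, 0, 0, 0.11, -0.12, 0, 0.75], [0, 0, 0, 0.11, -0.12, 0, 0.75], [0, 0, 0, 0.11, -0.12, 0, 0.75], [0, 0, 0, 0.11, -0.12, 0, 0.75], [0, 0, 0, 0.11, -0.12, 0, 0.75], [0, 0, 0, 0.11, -0.12, 0, 0.75], [0, 0, 0, 0.11, -0.12, 0, 0.75], [0, 0, 0, 0.11, -0.12, 0, 0.75], [0, 0, 0, 0.11, -0.12, 0, 0.75], [0, 0, 0, 0.11, -0.12, 0, 0.75], [0, 0, 0, 0.11, -0.12, 0, 0.75], [0, 0, 0, 0.11, -0.12, 0, 0.75], [0, 0, 0, 0.11, -0.12, 0, 0.75], [0, 0, 0, 0.11, -0.12, 0, 0.75], [0, 0, 0, 0.11, -0.12, 0, 0.75]]]}}

```text
clock: 1.77
position: [0.457, -0.0297, 0.2483]
ee_rot: [0.99, 0.14, 0.0, 0.0]
ft_force: [0.7, 0.2, -0.0]
grip_width: 0.751
grasp_force: 0.0
```

{"api": "send_rows", "payload": {"plan": [[[0, 0, -0.04, 0, 0, 0, 0.75], [0, 0, -0.08, 0, 0, 0, 0.75], [0, 0, -0.08, 0, 0, 0, 0.75], [0, 0, -0.08, 0, 0, 0, 0.75], [0, 0, -0.08, 0, 0, 0, 0.75], [0, 0, -0.08, 0, 0, 0, 0.75], [0, 0, -0.08, 0, 0, 0, 0.75], [0, 0, -0.08, 0, 0, 0, 0.75], [0, 0, -0.08, 0, 0, 0, 0.75], [0, 0, -0.08, 0, 0, 0, 0.75], [0, 0, -0.08, 0, 0, 0, 0.75], [0, 0, -0.08, 0, 0, 0, 0.75], [0, 0, -0.08, 0, 0, 0, 0.75], [0, 0, -0.08, 0, 0, 0, 0.75], [0, 0, -0.08, 0, 0, 0, 0.75], [0, 0, -0.08, 0, 0, 0, 0.75], [0, 0, -0.08, 0, 0, 0, 0.75], [0, 0, -0.08, 0, 0, 0, 0.75], [0, 0, -0.05, 0, 0, 0, 0.75], [0, 0, 0, 0, 0, 0, 0.75]]]}}

```text
clock: 3.43
position: [0.4565, -0.0312, 0.2481]
ee_rot: [0.334, 0.943, -0.0, -0.0]
ft_force: [-0.8, 0.1, 1.0]
grip_width: 0.748
grasp_force: 0.0
```

```bash
cat >> h.py <<'E'
np.set_printoptions(precision=4,suppress=True)
def st():
    o=get_obs();r=R.from_quat(o["ee_rot"]);M=r.as_matrix()
    print("t",o["clock"],"p",o["position"],"xyaw",np.degrees(np.arctan2(M[1,0],M[0,0])),"z",M[:,2],"grip",o["grip_width"],o["grasp_force"],"F",o["ft_force"],"q",o["joint_pos"])
    return o["position"],M
def to(P,yaw=None):
    p,M=st(); 
    print("shift units",M.T@(np.array(P)-p)/.2)
    if yaw is not None:
        W=np.c_[[np.cos(yaw),np.sin(yaw),0],[np.sin(yaw),-np.cos(yaw),0],[0,0,-1]]
        print("turn units",R.from_matrix(M.T@W).as_rotvec()/1.5)
E
python3 - <<'E'
from h import *
to([.470,-.0149,.15],np.radians(141))
C,im=shot("wrist","w1")
print(proj(C,[[.470,-.0149,.047],[.604,-.0186,.041]]))
E
```

```text
t 3.4333 p [ 0.4565 -0.0312  0.2481] xyaw 140.97182665625112 z [-0.0004 -0.     -1.    ] grip 0.7478193912349945 0.0 F [-0.772   0.055   1.0015] q [ 0.6755 -0.0051 -0.6938  1.8489 -0.0033  1.297   0.8722]
shift units [-0.001   0.106   0.4903]
turn units [-0.0002 -0.0002 -0.0003]
[[271.8338 168.4695]
 [332.1673 246.6753]]
```

View pics/w1.png

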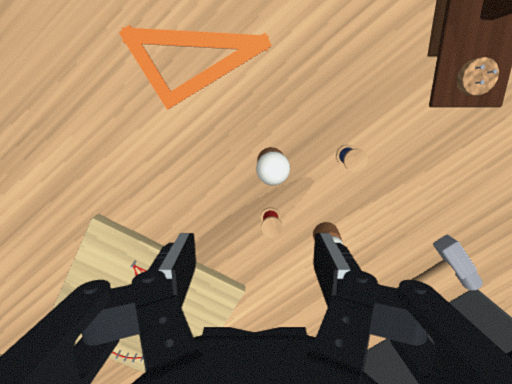

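The bigger white ball is at (273,168), within about 1 px of where I predicted it. The red spool is at (271,225), the blue spool at (355,158), and the small ball sits behind the right finger at (335,240). I'll check spool clearance before descending.

```bash
python3 - <<'E'
from h import *
C=cal("wrist");p,M=st()
b=atz(C,(273,168),.047);print("ball",b)
for n,u in(("blue",(356,158)),("red",(271,228))):
    s=atz(C,u,.038);print(n,s,"tool-axes offset mm",M.T@(s-b)*1000)
c=proj(C,[[.470,-.0149,.047]])
to([b[0],b[1],.120])
E
```

```text
t 3.4833 p [ 0.4565 -0.0312  0.2481] xyaw 140.68319413665733 z [-0.0004  0.     -1.    ] grip 0.7511523157881425 0.0 F [-0.4416  0.1265  0.479 ] q [ 0.6755 -0.0051 -0.6938  1.8489 -0.0034  1.2971  0.8672]
ball [ 0.4705 -0.0135  0.047 ]
blue [0.526  0.0703 0.038 ] tool-axes offset mm [10.2273 99.9941  8.9774]
red [ 0.5334 -0.0656  0.038 ] tool-axes offset mm [-81.6311  -0.417    8.9739]
t 3.4833 p [ 0.4565 -0.0312  0.2481] xyaw 140.68319413665733 z [-0.0004  0.     -1.    ] grip 0.7511523157881425 0.0 F [-0.4416  0.1265  0.479 ] q [ 0.6755 -0.0051 -0.6938  1.8489 -0.0034  1.2971  0.8672]
shift units [0.0017 0.1129 0.6404]
```

{"api": "send_rows", "payload": {"plan": [[[0, 0, 0, 0, 0.06, 0.05, 0.75], [0, 0, 0, 0, 0.05, 0.1, 0.75], [0, 0, 0, 0, 0, 0.1, 0.75], [0, 0, 0, 0, 0, 0.1, 0.75], [0, 0, 0, 0, 0, 0.1, 0.75], [0, 0, 0, 0, 0, 0.1, 0.75], [0, 0, 0, 0, 0, 0.1, 0.75], [0, 0, 0, 0, 0, 0.1, 0.75], [0, 0, 0, 0, 0, 0.1, 0.75], [0, 0, 0, 0, 0, 0.07, 0.75], [0, 0, 0, 0, 0, 0.05, 0.75], [0, 0, 0, 0, 0, 0, 0.75]]], "squeeze": 25}}

```text
clock: 4.48
position: [0.4694, -0.0142, 0.0525]
ee_rot: [0.337, 0.942, -0.0, -0.002]
ft_force: [-0.4, -0.3, 0.2]
grip_width: 0.751
grasp_force: 0.0
```

```bash
python3 - <<'E'
from h import *
to([.4703,-.0142,.050],np.radians(141))
C,im=shot("wrist","w2")
E
```

```text
t 4.4833 p [ 0.4694 -0.0142  0.0525] xyaw 140.64779728433527 z [-0.0031  0.0006 -1.    ] grip 0.7512027739246762 0.0 F [-0.3836 -0.3292  0.2031] q [ 0.5661  0.2903 -0.6922  2.0305  0.2339  0.9016  0.6314]
shift units [-0.0037  0.0028  0.0126]
turn units [-0.001  -0.0018 -0.0041]
```

View pics/w2.png

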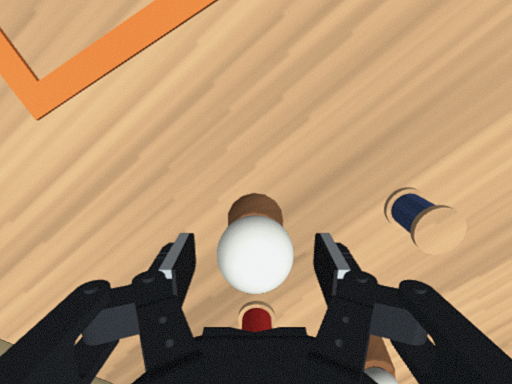

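The ball is centred between the fingers at (255,254), and the spools are clear. Now I'll go down 2.5 mm and close.

{"api": "send_rows", "payload": {"plan": [[[0, 0, 0, -0.003, 0.002, 0.012, 0.75], [0, 0, 0, 0, 0, 0, 0.4], [0, 0, 0, 0, 0, 0, 0.4], [0, 0, 0, 0, 0, 0, 0.4], [0, 0, 0, 0, 0, 0, 0.4], [0, 0, 0, 0, 0, 0, 0.4], [0, 0, 0, 0, 0, 0, 0.4], [0, 0, 0, 0, 0, 0, 0.4]]], "squeeze": 25}}

```text
clock: 5.2
position: [0.4717, -0.0148, 0.0528]
ee_rot: [0.336, 0.942, -0.0, 0.001]
ft_force: [-1.8, -1.0, 7.0]
grip_width: 0.448
grasp_force: 24.3
```

{"api": "send_rows", "payload": {"plan": [[[0, 0, 0, 0, 0, -0.02, 0.3], [0, 0, 0, 0, 0, -0.05, 0.3], [0, 0, 0, 0, 0, -0.08, 0.3], [0, 0, 0, 0, 0, -0.08, 0.3], [0, 0, 0, 0, 0, -0.08, 0.3], [0, 0, 0, 0, 0, -0.08, 0.3], [0, 0, 0, 0, 0, -0.08, 0.3], [0, 0, 0, 0, 0, -0.05, 0.3], [0, 0, 0, 0, 0, -0.02, 0.3], [0, 0, 0, 0, 0, 0, 0.3]]]}}

```text
clock: 6.03
position: [0.4718, -0.0143, 0.1609]
ee_rot: [0.336, 0.942, -0.0, 0.001]
ft_force: [0.2, 0.2, -0.6]
grip_width: 0.449
grasp_force: 25.3
```

```bash
python3 - <<'E'
from h import *
to([.4137,.2945,.15],np.radians(141))
C,im=shot("wrist","w3")
s=shot("scene")[1]
a=im[130:330,130:400]; t=s[150:290,180:370]
o=np.hstack([cv2.resize(a,(400,296)),cv2.resize(t,(400,296))])
cv2.imwrite("pics/c3.png",o[...,::-1])
E
```

```text
t 6.0333 p [ 0.4718 -0.0143  0.1609] xyaw 140.75544494325513 z [ 0.0018 -0.0007 -1.    ] grip 0.44909952373204076 25.271994173526764 F [ 0.2497  0.2219 -0.5795] q [ 0.6288  0.1249 -0.7288  1.9317  0.0934  1.1165  0.7487]
shift units [1.2021 1.012  0.0531]
turn units [ 0.0004  0.0012 -0.0028]
```

View pics/c3.png

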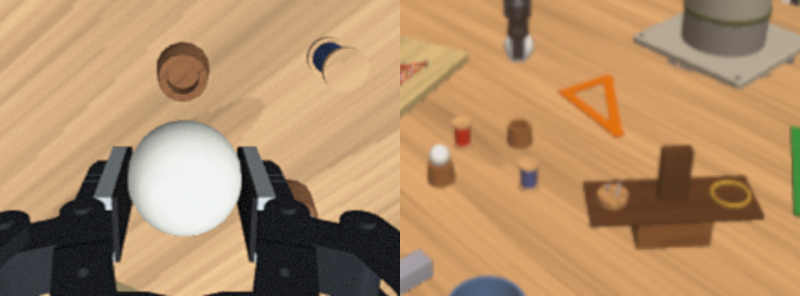

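```bash
python3 - <<'E'
from h import *
C=cal("wrist");p,M=st()
b=atz(C,(254.9,250.3),p[2]-.0058)
off=M.T@(b-p);print("ball in tool",off)
to(np.array([.4137,.2945,.19])-M@[off[0],0,0],np.radians(141))
E
```

```text
t 6.1333 p [ 0.471  -0.0143  0.1594] xyaw 140.7595104524892 z [-0.0005 -0.0001 -1.    ] grip 0.44974871874589145 25.271983444690704 F [-0.8293  0.1309 -0.4068] q [ 0.6284  0.1268 -0.7285  1.9335  0.0939  1.1156  0.7483]
ball in tool [0.0012 0.0008 0.0058]
t 6.1333 p [ 0.471  -0.0143  0.1594] xyaw 140.7595104524892 z [-0.0005 -0.0001 -1.    ] grip 0.44974871874589145 25.271983444690704 F [-0.8293  0.1309 -0.4068] q [ 0.6284  0.1268 -0.7285  1.9335  0.0939  1.1156  0.7483]
shift units [ 1.1927  1.0145 -0.1529]
turn units [-0.0003 -0.0002 -0.0028]
```

{"api": "send_rows", "payload": {"plan": [[[0, 0, 0, 0.02, 0.02, -0.05, 0.3], [0, 0, 0, 0.05, 0.04, -0.05, 0.3], [0, 0, 0, 0.066, 0.056, -0.05, 0.3], [0, 0, 0, 0.066, 0.056, 0, 0.3], [0, 0, 0, 0.066, 0.056, 0, 0.3], [0, 0, 0, 0.066, 0.056, 0, 0.3], [0, 0, 0, 0.066, 0.056, 0, 0.3], [0, 0, 0, 0.066, 0.056, 0, 0.3], [0, 0, 0, 0.066, 0.056, 0, 0.3], [0, 0, 0, 0.066, 0.056, 0, 0.3], [0, 0, 0, 0.066, 0.056, 0, 0.3], [0, 0, 0, 0.066, 0.056, 0, 0.3], [0, 0, 0, 0.066, 0.056, 0, 0.3], [0, 0, 0, 0.066, 0.056, 0, 0.3], [0, 0, 0, 0.066, 0.056, 0, 0.3], [0, 0, 0, 0.066, 0.056, 0, 0.3], [0, 0, 0, 0.066, 0.056, 0, 0.3], [0, 0, 0, 0.066, 0.056, 0, 0.3], [0, 0, 0, 0.06, 0.05, 0, 0.3], [0, 0, 0, 0.03, 0.03, 0, 0.3]]]}}

```text
clock: 7.8
position: [0.4124, 0.3029, 0.1907]
ee_rot: [0.334, 0.942, 0.0, -0.0]
ft_force: [1.4, 0.3, -0.0]
grip_width: 0.448
grasp_force: 25.3
```

{"api": "send_rows", "payload": {"plan": [[[0, 0, 0, 0, 0, 0, 0.3], [0, 0, 0, 0, 0, 0, 0.3]]]}}

```text
clock: 7.97
position: [0.4137, 0.3003, 0.1901]
ee_rot: [0.335, 0.942, -0.0, -0.0]
ft_force: [0.9, 1.8, -1.5]
grip_width: 0.455
grasp_force: 25.3
```

```bash
python3 - <<'E'
from h import *
p,M=st()
C,im=shot("wrist","w4")
print("pocket expected px",proj(C,[[.4137,.2945,.062],[.5229,.2065,.068]]))
to(np.array([.4137,.2945,.19])-M@[.0012,0,0],np.radians(141))
E
```

```text
t 7.9667 p [0.4137 0.3003 0.1901] xyaw 140.8309488851468 z [-0.0002 -0.0001 -1.    ] grip 0.4551683297560338 25.335615277290344 F [ 0.9217  1.8156 -1.4686] q [ 0.1518  0.2488 -0.9723  1.7953  0.2189  1.2124  0.0034]
pocket expected px [[248.9984 189.5952]
 [250.309  317.0977]]
t 8.0167 p [0.414  0.2996 0.19  ] xyaw 140.7595904320226 z [-0.0001 -0.0005 -1.    ] grip 0.4481369561952104 25.335746705532074 F [-0.0955  0.1561 -1.4323] q [ 0.1527  0.2485 -0.9717  1.7957  0.219   1.2122  0.0035]
shift units [-0.0208 -0.0208 -0.0002]
turn units [-0.0003  0.0002 -0.0028]
```

View pics/w4.png

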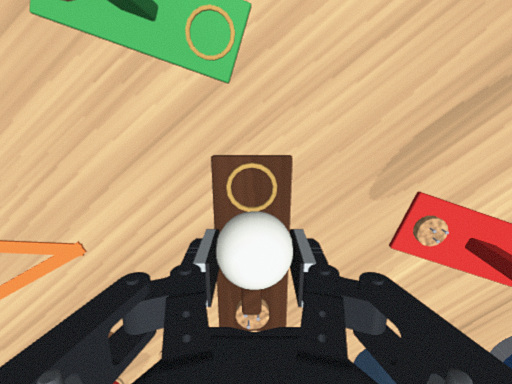

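The held ball is at (255,250). The brass ring is at (252,188), about 3 px right of prediction, and the cork pad is at (253,317). I'll refine the pocket position from this view.

```bash
python3 - <<'E'
from h import *
C=cal("wrist");p,M=st()
k=atz(C,(252,188),.061);c=atz(C,(253,317.5),.068)
print("pocket",k,"cork",c,"dist",np.linalg.norm((k-c)[:2]),"yaw",np.degrees(np.arctan2(*(k-c)[[1,0]])),"mid",(k+c)/2)
e=[atz(C,u,.058) for u in((212,156),(292,155))];print(e,np.linalg.norm(e[0]-e[1]))
b=M@(np.array([.0012,.0004,0]))
to(np.r_[k[:2],.1]-np.r_[b[:2],0],np.radians(141))
E
```

```text
t 8.0167 p [0.414  0.2996 0.19  ] xyaw 140.7595904320226 z [-0.0001 -0.0005 -1.    ] grip 0.4481369561952104 25.335746705532074 F [-0.0955  0.1561 -1.4323] q [ 0.1527  0.2485 -0.9717  1.7957  0.219   1.2122  0.0035]
pocket [0.4148 0.2967 0.061 ] cork [0.5253 0.2075 0.068 ] dist 0.14199365878131473 yaw 141.082240539726 mid [0.4701 0.2521 0.0645]
[array([0.3685, 0.2871, 0.058 ]), array([0.4143, 0.3446, 0.058 ])] 0.07348241864645076
t 8.0167 p [0.414  0.2996 0.19  ] xyaw 140.7595904320226 z [-0.0001 -0.0005 -1.    ] grip 0.4481369561952104 25.335746705532074 F [-0.0955  0.1561 -1.4323] q [ 0.1527  0.2485 -0.9717  1.7957  0.219   1.2122  0.0035]
shift units [-0.0181 -0.0104  0.4498]
turn units [-0.0003  0.0002 -0.0028]
```

{"api": "send_rows", "payload": {"plan": [[[0, 0, -0.003, -0.018, -0.01, 0, 0.3], [0, 0, 0, 0, 0, 0.03, 0.3], [0, 0, 0, 0, 0, 0.06, 0.3], [0, 0, 0, 0, 0, 0.08, 0.3], [0, 0, 0, 0, 0, 0.08, 0.3], [0, 0, 0, 0, 0, 0.08, 0.3], [0, 0, 0, 0, 0, 0.06, 0.3], [0, 0, 0, 0, 0, 0.05, 0.3], [0, 0, 0, 0, 0, 0.03, 0.3], [0, 0, 0, 0, 0, 0.02, 0.3], [0, 0, 0, 0, 0, 0, 0.3], [0, 0, 0, 0, 0, 0, 0.3]]]}}

```text
clock: 9.02
position: [0.4157, 0.2964, 0.0922]
ee_rot: [0.334, 0.943, 0.0, 0.0]
ft_force: [0.1, 0.2, -0.2]
grip_width: 0.449
grasp_force: 25.3
```

```bash
python3 - <<'E'
from h import *
C,im=shot("wrist","w5")
p,M=st()
b=M@(np.array([.0012,.0004,0]))
to(np.r_[.4148,.2967,.0838]-np.r_[b[:2],0],np.radians(141))
s=shot("scene")[1]
a=im[130:330,120:390]; t=s[200:290,250:370]
o=np.hstack([cv2.resize(a,(400,296)),cv2.resize(t,(400,300))[:296]])
cv2.imwrite("pics/c5.png",o[...,::-1])
E
```

```text
t 9.0667 p [0.4159 0.2965 0.0924] xyaw 141.02227169635864 z [ 0.0008  0.0004 -1.    ] grip 0.4442988326573633 25.33786654472351 F [ 0.8981  0.0228 -0.6955] q [ 0.0873  0.3762 -0.9145  1.8968  0.3458  1.0345 -0.0832]
t 9.0667 p [0.4159 0.2965 0.0924] xyaw 141.02227169635864 z [ 0.0008  0.0004 -1.    ] grip 0.4442988326573633 25.33786654472351 F [ 0.8981  0.0228 -0.6955] q [ 0.0873  0.3762 -0.9145  1.8968  0.3458  1.0345 -0.0832]
shift units [-0.0011 -0.0047  0.0431]
turn units [0.0006 0.0003 0.0003]
```

View pics/c5.png

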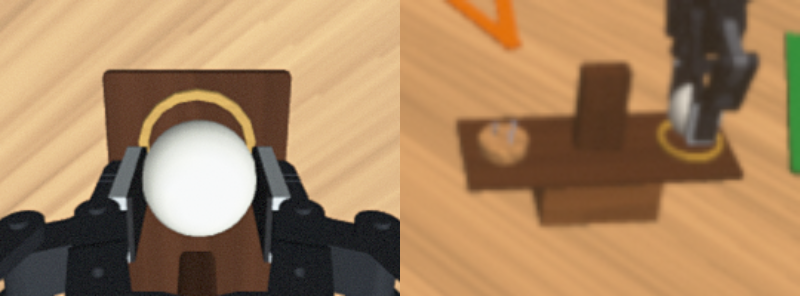

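{"api": "send_rows", "payload": {"plan": [[[0, 0, 0, -0.001, -0.004, 0.01, 0.3], [0, 0, 0, 0, 0, 0.01, 0.3], [0, 0, 0, 0, 0, 0.008, 0.3], [0, 0, 0, 0, 0, 0.005, 0.3], [0, 0, 0, 0, 0, 0.003, 0.3], [0, 0, 0, 0, 0, 0, 0.3], [0, 0, 0, 0, 0, 0, 0.3]]]}}

```text
clock: 9.7
position: [0.4152, 0.2955, 0.0847]
ee_rot: [0.334, 0.943, -0.0, -0.0]
ft_force: [0.5, 0.7, -1.2]
grip_width: 0.448
grasp_force: 25.3
```

```bash
python3 - <<'E'
from h import *
st();C,im=shot("wrist","w6")
to([.415,.2967,.0838])
E
```

```text
t 9.7 p [0.4152 0.2955 0.0847] xyaw 141.0229637924722 z [-0.     -0.0001 -1.    ] grip 0.4484683945674292 25.338363647460938 F [ 0.4595  0.7114 -1.1836] q [ 0.0824  0.3859 -0.9087  1.905   0.3556  1.0211 -0.0901]
t 9.75 p [0.4152 0.2955 0.0847] xyaw 141.02230195384084 z [ 0.     -0.0001 -1.    ] grip 0.446159705724473 25.337834358215332 F [-0.2657  0.3999 -0.8732] q [ 0.0824  0.3859 -0.9087  1.905   0.3557  1.0211 -0.0901]
shift units [0.0048 0.004  0.0045]
```

{"api": "send_rows", "payload": {"plan": [[[0, 0, 0, 0.003, 0.003, 0.003, 0.3], [0, 0, 0, 0, 0, 0.002, 0.3], [0, 0, 0, 0, 0, 0, 0.3], [0, 0, 0, 0, 0, 0, 0.3]]]}}

```text
clock: 10.08
position: [0.4152, 0.2964, 0.0839]
ee_rot: [0.334, 0.943, 0.0, 0.0]
ft_force: [-1.5, -1.4, 2.9]
grip_width: 0.45
grasp_force: 25.6
```

{"api": "send_rows", "payload": {"plan": [[[0, 0, 0, 0, 0, 0.003, 0.3], [0, 0, 0, 0, 0, 0, 0.3], [0, 0, 0, 0, 0, 0, 0.3]]]}}

```text
clock: 10.33
position: [0.4152, 0.2965, 0.0834]
ee_rot: [0.334, 0.943, 0.0, 0.0]
ft_force: [-0.8, -1.7, 5.6]
grip_width: 0.445
grasp_force: 25.7
```

It's in contact with the floor. I'll ease up slightly, then open.

{"api": "send_rows", "payload": {"plan": [[[0, 0, 0, 0, 0, -0.004, 0.3], [0, 0, 0, 0, 0, 0, 0.3], [0, 0, 0, 0, 0, 0, 0.47], [0, 0, 0, 0, 0, 0, 0.49], [0, 0, 0, 0, 0, 0, 0.51], [0, 0, 0, 0, 0, 0, 0.54], [0, 0, 0, 0, 0, 0, 0.58], [0, 0, 0, 0, 0, 0, 0.62], [0, 0, 0, 0, 0, 0, 0.68], [0, 0, 0, 0, 0, 0, 0.74], [0, 0, 0, 0, 0, 0, 0.74], [0, 0, 0, 0, 0, 0, 0.74]]]}}

```text
clock: 11.33
position: [0.4151, 0.2963, 0.0839]
ee_rot: [0.334, 0.943, -0.0, 0.0]
ft_force: [0.1, 0.1, 0.1]
grip_width: 0.744
grasp_force: 0.0
```

{"api": "send_rows", "payload": {"plan": [[[0, 0, 0, 0, 0, -0.03, 0.74], [0, 0, 0, 0, 0, -0.07, 0.74], [0, 0, 0, 0, 0, -0.1, 0.74], [0, 0, 0, 0, 0, -0.1, 0.74], [0, 0, 0, 0, 0, -0.1, 0.74], [0, 0, 0, 0, 0, -0.1, 0.74], [0, 0, 0, 0, 0, -0.1, 0.74], [0, 0, 0, 0, 0, -0.04, 0.74], [0, 0, 0, -0.06, 0, 0, 0.74], [0, 0, 0, -0.1, 0, 0, 0.74], [0, 0, 0, -0.1, 0, 0, 0.74], [0, 0, 0, -0.06, 0, 0, 0.74], [0, 0, 0, -0.03, 0, 0, 0.74], [0, 0, 0, 0, 0, 0, 0.74], [0, 0, 0, 0, 0, 0, 0.74]]]}}

```text
clock: 12.58
position: [0.469, 0.2527, 0.2115]
ee_rot: [0.333, 0.943, -0.0, -0.0]
ft_force: [-0.2, 0.6, -0.1]
grip_width: 0.744
grasp_force: 0.0
```

```bash
python3 - <<'E'
from h import *
st();C,im=shot("wrist","w7")
s=shot("scene")[1]
a=im[60:384,60:450]; t=s[200:290,250:370]
o=np.hstack([cv2.resize(a,(400,332)),cv2.resize(t,(400,300))[:296].copy() if 0 else cv2.copyMakeBorder(cv2.resize(t,(400,300)),0,32,0,0,0)])
cv2.imwrite("pics/c7.png",o[...,::-1])
E
```

```text
t 12.5833 p [0.469  0.2527 0.2115] xyaw 141.04310216432341 z [-0.001   0.0003 -1.    ] grip 0.7435204312262931 0.0 F [-0.2331  0.6455 -0.0884] q [ 0.2326  0.2759 -0.9344  1.7168  0.2309  1.2665  0.1371]
```

View pics/c7.png

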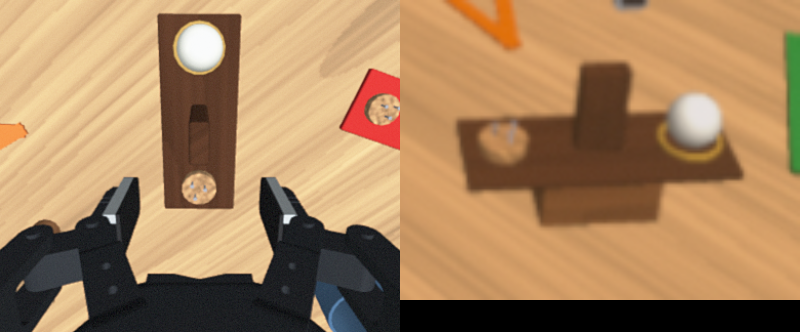

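The ball sits in the pocket at (199,47) in the crop, the tray is still level on its block, and the grip is at (198,138). All 10 pictures are used, so from here I'll work from numbers only.

```bash
python3 - <<'E'
from h import *
C=cal("wrist");p,M=st()
f=lambda u:(60+u[0]*390/400,60+u[1]*324/332)
P=np.array([atz(C,f(u),.058) for u in((159,14),(241,14),(234,208),(165,208))])
print(P,P.mean(0),np.linalg.norm(P-np.roll(P,-1,0),axis=1))
d=P[0]+P[1]-P[2]-P[3];print(np.degrees(np.arctan2(d[1],d[0])))
g=np.array([atz(C,f(u),.128) for u in((191,105.5),(207,105.5),(210,122),(188,122))]);print("griptop",g,g.mean(0))
print("ball",atz(C,f((199.5,47)),.078),"cork",atz(C,f((199,187)),.068))
c=atz(C,f((199,187)),.068);b=atz(C,f((199.5,47)),.078)
m=(b+c)/2
to([m[0],m[1],.108],np.radians(141))
E
```

```text
t 12.6833 p [0.4687 0.2532 0.2118] xyaw 141.11813540033978 z [-0.0003  0.0002 -1.    ] grip 0.7382889300236437 0.0 F [-0.2102 -0.1034  0.3663] q [ 0.232   0.2752 -0.9351  1.7169  0.2309  1.2666  0.1372]
[[0.3687 0.2881 0.058 ]
 [0.4148 0.3452 0.058 ]
 [0.5691 0.2217 0.058 ]
 [0.5217 0.1628 0.058 ]] [0.4686 0.2545 0.058 ] [0.0733 0.1977 0.0756 0.1977]
141.00937018617887
griptop [[0.441  0.2684 0.128 ]
 [0.4483 0.2775 0.128 ]
 [0.4596 0.2714 0.128 ]
 [0.4493 0.2587 0.128 ]] [0.4495 0.269  0.128 ]
ball [0.4133 0.2987 0.078 ] cork [0.5211 0.2112 0.068 ]
t 12.6833 p [0.4687 0.2532 0.2118] xyaw 141.11813540033978 z [-0.0003  0.0002 -1.    ] grip 0.7382889300236437 0.0 F [-0.2102 -0.1034  0.3663] q [ 0.232   0.2752 -0.9351  1.7169  0.2309  1.2666  0.1372]
shift units [0.011  0.0022 0.5191]
turn units [-0.     -0.0002  0.0014]
```

{"api": "send_rows", "payload": {"plan": [[[0, 0, 0, 0.01, 0.002, 0.02, 0.7], [0, 0, 0, 0, 0, 0.05, 0.7], [0, 0, 0, 0, 0, 0.08, 0.7], [0, 0, 0, 0, 0, 0.08, 0.7], [0, 0, 0, 0, 0, 0.08, 0.7], [0, 0, 0, 0, 0, 0.08, 0.6], [0, 0, 0, 0, 0, 0.06, 0.5], [0, 0, 0, 0, 0, 0.04, 0.4], [0, 0, 0, 0, 0, 0.03, 0.3], [0, 0, 0, 0, 0, 0, 0.3], [0, 0, 0, 0, 0, 0, 0.3]]]}}

```text
clock: 13.6
position: [0.4683, 0.2541, 0.1081]
ee_rot: [0.334, 0.943, 0.0, 0.0]
ft_force: [-0.1, -0.3, 0.7]
grip_width: 0.303
grasp_force: 0.0
```

```bash
python3 - <<'E'
from h import *
to([.4675,.2545,.108],np.radians(141))
C,im=shot("wrist","w8")
# symmetry check: dark grip between fingers; tray edge centre vs fingers at the tray's far end
hsv=cv2.cvtColor(im,cv2.COLOR_RGB2HSV)
w=(im.min(2)>170).astype(np.uint8)
n,_,s,ce=cv2.connectedComponentsWithStats(w)
for i in range(1,n):
    if s[i,4]>300: print("white",s[i],ce[i],atz(C,ce[i],.078))
E
```

```text
t 13.6 p [0.4683 0.2541 0.1081] xyaw 141.03325515687303 z [ 0.0001  0.0002 -1.    ] grip 0.3032184717794878 0.0 F [-0.1288 -0.2607  0.6691] q [ 0.1702  0.3949 -0.8847  1.8294  0.3443  1.0795  0.0482]
shift units [ 0.0044 -0.0008  0.0003]
turn units [ 0.0001 -0.      0.0004]
white [ 27   0  69  61 735] [65.2313 20.6558] [0.3234 0.2539 0.078 ]
white [   0    0  129  123 2387] [64.2111 53.1998] [0.3325 0.2422 0.078 ]
white [   0    0  229  219 4157] [ 87.3808 132.7623] [0.3659 0.2212 0.078 ]
white [292   0  59  46 304] [322.0296  19.2303] [0.4012 0.3511 0.078 ]
white [291   0  92  57 950] [337.3326  28.5053] [0.4092 0.3547 0.078 ]
white [318   0 103  87 921] [360.6015  45.6873] [0.4228 0.3594 0.078 ]
white [ 217   72   74   77 4494] [253.4824 110.4199] [0.4134 0.2985 0.078 ]
white [   0  121  147  145 1798] [ 62.8637 199.6463] [0.3826 0.1809 0.078 ]
white [ 76 139 116 108 826] [146.3886 183.7797] [0.4063 0.2255 0.078 ]
white [129 165  65  57 558] [168.2527 190.2814] [0.417  0.2325 0.078 ]
white [321 202 100  68 303] [370.3663 234.2673] [0.5139 0.308  0.078 ]
white [ 393  232  106   66 1711] [444.8217 263.0386] [0.5601 0.3336 0.078 ]
white [439 279  73  48 683] [478.5754 304.3192] [0.6019 0.3362 0.078 ]
```

Everything lines up, and the ball is steady at (0.4134, 0.2985). Now I'll close on the grip and lift slowly.

{"api": "send_rows", "payload": {"plan": [[[0, 0, 0, 0, 0, 0, 0.25], [0, 0, 0, 0, 0, 0, 0.22], [0, 0, 0, 0, 0, 0, 0.2], [0, 0, 0, 0, 0, 0, 0.17], [0, 0, 0, 0, 0, 0, 0.12], [0, 0, 0, 0, 0, 0, 0.08], [0, 0, 0, 0, 0, 0, 0.08], [0, 0, 0, 0, 0, 0, 0.08], [0, 0, 0, 0, 0, 0, 0.08]]], "squeeze": 60}}

```text
clock: 14.4
position: [0.4683, 0.2535, 0.1082]
ee_rot: [0.334, 0.943, -0.0, 0.0]
ft_force: [-1.9, -3.2, 5.6]
grip_width: 0.177
grasp_force: 58.3
```

{"api": "send_rows", "payload": {"plan": [[[0, 0, 0, 0, 0, -0.005, 0.08], [0, 0, 0, 0, 0, -0.01, 0.08], [0, 0, 0, 0, 0, -0.02, 0.08], [0, 0, 0, 0, 0, -0.03, 0.08], [0, 0, 0, 0, 0, -0.03, 0.08], [0, 0, 0, 0, 0, -0.02, 0.08], [0, 0, 0, 0, 0, -0.01, 0.08], [0, 0, 0, 0, 0, 0, 0.08], [0, 0, 0, 0, 0, 0, 0.08]]]}}

```text
clock: 15.15
position: [0.4683, 0.2538, 0.133]
ee_rot: [0.334, 0.943, -0.0, 0.0]
ft_force: [-0.4, -0.2, -4.6]
grip_width: 0.177
grasp_force: 58.4
```

```bash
cat >> h.py <<'E'
def ball(im,C,z):
    w=(im.min(2)>170).astype(np.uint8); w=cv2.morphologyEx(w,cv2.MORPH_OPEN,np.ones((15,15)))
    n,_,s,ce=cv2.connectedComponentsWithStats(w)
    for i in range(1,n):
        if abs(ce[i][0]-254)<60 and s[i,4]>1500: print("white",s[i],ce[i],atz(C,ce[i],z))
E
python3 - <<'E'
from h import *
p,M=st();C,im=shot("wrist","w9");ball(im,C,p[2]-.030)
p,M=st()
ring=np.array([.539,-.343]);u=M[:2,0]
to(np.r_[ring-.07*u,.176],np.radians(141))
E
```

```text
t 15.15 p [0.4683 0.2538 0.133 ] xyaw 141.0114962595592 z [ 0.0003 -0.0001 -1.    ] grip 0.1766568568582496 58.44978332519531 F [-0.3507 -0.213  -4.5525] q [ 0.188   0.3623 -0.9008  1.807   0.3136  1.1231  0.071 ]
white [ 219   73   73   75 4457] [254.805  109.8851] [0.4137 0.2989 0.103 ]
t 15.2 p [0.4682 0.2537 0.1327] xyaw 141.0184179269244 z [-0.0001 -0.0002 -1.    ] grip 0.18397872631154555 58.449862003326416 F [ 0.3278 -0.1256 -4.7608] q [ 0.1879  0.3626 -0.9008  1.8072  0.3137  1.1231  0.071 ]
t 15.2 p [0.4682 0.2537 0.1327] xyaw 141.0184179269244 z [-0.0001 -0.0002 -1.    ] grip 0.18397872631154555 58.449862003326416 F [ 0.3278 -0.1256 -4.7608] q [ 0.1879  0.3626 -0.9008  1.8072  0.3137  1.1231  0.071 ]
shift units [-2.5022 -2.0966 -0.2156]
turn units [-0.0002  0.      0.0002]
```

{"api": "send_rows", "payload": {"plan": [[[0, 0, 0, -0.012, -0.01, -0.02, 0.08], [0, 0, 0, -0.025, -0.021, -0.03, 0.08], [0, 0, 0, -0.038, -0.032, -0.04, 0.08], [0, 0, 0, -0.05, -0.042, -0.04, 0.08], [0, 0, 0, -0.05, -0.042, -0.04, 0.08], [0, 0, 0, -0.05, -0.042, -0.03, 0.08], [0, 0, 0, -0.05, -0.042, -0.016, 0.08], [0, 0, 0, -0.05, -0.042, 0, 0.08], [0, 0, 0, -0.05, -0.042, 0, 0.08], [0, 0, 0, -0.05, -0.042, 0, 0.08], [0, 0, 0, -0.05, -0.042, 0, 0.08], [0, 0, 0, -0.05, -0.042, 0, 0.08], [0, 0, 0, -0.05, -0.042, 0, 0.08], [0, 0, 0, -0.05, -0.042, 0, 0.08], [0, 0, 0, -0.05, -0.042, 0, 0.08], [0, 0, 0, -0.05, -0.042, 0, 0.08], [0, 0, 0, -0.05, -0.042, 0, 0.08], [0, 0, 0, -0.038, -0.032, 0, 0.08], [0, 0, 0, -0.025, -0.021, 0, 0.08], [0, 0, 0, -0.012, -0.01, 0, 0.08]]]}}

```text
clock: 16.87
position: [0.5107, 0.0347, 0.1763]
ee_rot: [0.334, 0.942, -0.0, 0.0]
ft_force: [0.5, -0.3, -4.9]
grip_width: 0.18
grasp_force: 58.6
```

```bash
python3 - <<'E'
from h import *
p,M=st();C,im=shot("wrist","w10");ball(im,C,p[2]-.030)
p,M=st()
to(np.r_[np.array([.539,-.343])-.07*M[:2,0],.176],np.radians(141))
E
```

```text
t 16.8667 p [0.5107 0.0347 0.1763] xyaw 140.9430539709795 z [ 0.0002 -0.0003 -1.    ] grip 0.17977964594734985 58.63465368747711 F [ 0.5129 -0.2731 -4.9208] q [ 0.5863  0.2295 -0.8256  1.815   0.1826  1.1754  0.592 ]
white [ 219   74   73   75 4467] [255.0419 111.5057] [0.4569 0.0795 0.1463]
t 16.9167 p [0.5107 0.0347 0.1762] xyaw 140.94339910694737 z [ 0.0001 -0.0003 -1.    ] grip 0.17887031133279824 58.63746643066406 F [-0.1692 -0.8885 -4.9184] q [ 0.5861  0.2297 -0.8255  1.815   0.1827  1.1754  0.5919]
t 16.9167 p [0.5107 0.0347 0.1762] xyaw 140.94339910694737 z [ 0.0001 -0.0003 -1.    ] grip 0.17887031133279824 58.63746643066406 F [-0.1692 -0.8885 -4.9184] q [ 0.5861  0.2297 -0.8255  1.815   0.1827  1.1754  0.5919]
shift units [-1.6497 -1.3775  0.0018]
turn units [-0.0001  0.0002 -0.0007]
```

{"api": "send_rows", "payload": {"plan": [[[0, 0, 0, -0.012, -0.01, 0, 0.08], [0, 0, 0, -0.025, -0.021, 0, 0.08], [0, 0, 0, -0.038, -0.032, 0, 0.08], [0, 0, 0, -0.05, -0.042, 0, 0.08], [0, 0, 0, -0.05, -0.042, 0, 0.08], [0, 0, 0, -0.05, -0.042, 0, 0.08], [0, 0, 0, -0.05, -0.042, 0, 0.08], [0, 0, 0, -0.05, -0.042, 0, 0.08], [0, 0, 0, -0.05, -0.042, 0, 0.08], [0, 0, 0, -0.05, -0.042, 0, 0.08], [0, 0, 0, -0.05, -0.042, 0, 0.08], [0, 0, 0, -0.05, -0.042, 0, 0.08], [0, 0, 0, -0.05, -0.042, 0, 0.08], [0, 0, 0, -0.05, -0.042, 0, 0.08], [0, 0, 0, -0.05, -0.042, 0, 0.08], [0, 0, 0, -0.05, -0.042, 0, 0.08], [0, 0, 0, -0.05, -0.042, 0, 0.08], [0, 0, 0, -0.05, -0.042, 0, 0.08], [0, 0, 0, -0.05, -0.042, 0, 0.08], [0, 0, 0, -0.05, -0.042, 0, 0.08]]]}}

```text
clock: 18.58
position: [0.5569, -0.2026, 0.1761]
ee_rot: [0.334, 0.943, -0.0, 0.0]
ft_force: [-0.0, -0.9, -4.3]
grip_width: 0.178
grasp_force: 58.6
```

{"api": "send_rows", "payload": {"plan": [[[0, 0, 0, -0.05, -0.042, 0, 0.08], [0, 0, 0, -0.05, -0.042, 0, 0.08], [0, 0, 0, -0.05, -0.042, 0, 0.08], [0, 0, 0, -0.05, -0.042, 0, 0.08], [0, 0, 0, -0.05, -0.042, 0, 0.08], [0, 0, 0, -0.05, -0.042, 0, 0.08], [0, 0, 0, -0.05, -0.042, 0, 0.08], [0, 0, 0, -0.05, -0.042, 0, 0.08], [0, 0, 0, -0.05, -0.042, 0, 0.08], [0, 0, 0, -0.05, -0.042, 0, 0.08], [0, 0, 0, -0.05, -0.042, 0, 0.08], [0, 0, 0, -0.05, -0.042, 0, 0.08], [0, 0, 0, -0.04, -0.034, 0, 0.08], [0, 0, 0, -0.03, -0.025, 0, 0.08], [0, 0, 0, -0.02, -0.017, 0, 0.08], [0, 0, 0, -0.01, -0.008, 0, 0.08], [0, 0, 0, 0, 0, 0, 0.08], [0, 0, 0, 0, 0, 0, 0.08], [0, 0, 0, 0, 0, 0, 0.08]]]}}

```text
clock: 20.17
position: [0.5917, -0.3799, 0.1763]
ee_rot: [0.333, 0.943, 0.0, 0.0]
ft_force: [-0.1, 0.6, -3.7]
grip_width: 0.18
grasp_force: 58.6
```

```bash
python3 - <<'E'
from h import *
p,M=st();C,im=shot("wrist","w11");ball(im,C,p[2]-.030)
C,im=shot("top","t11");
w=(im.min(2)>110).astype(np.uint8)
n,_,s,ce=cv2.connectedComponentsWithStats(w)
for i in range(1,n):
    if s[i,4]>30 and 310<ce[i][0]<430 and 120<ce[i][1]<240: print("top",s[i],ce[i],atz(C,ce[i],p[2]-.030))
print("ring px",proj(C,[[.539,-.343,p[2]-.03]]))
p,M=st()
to(np.r_[np.array([.539,-.343])-.07*M[:2,0],.176],np.radians(141))
E
```

```text
t 20.1667 p [ 0.5917 -0.3799  0.1763] xyaw 141.0797742139596 z [ 0.0002  0.0002 -1.    ] grip 0.17959739166753932 58.64395201206207 F [-0.0984  0.6136 -3.6593] q [ 0.8822  0.6125 -0.5778  1.2897  0.3287  1.3328  1.2034]
white [ 167    0   89   56 2778] [210.6551  29.7376] [ 0.4941 -0.3279  0.1463]
white [ 214   90   72   73 4254] [249.1631 126.0237] [ 0.5416 -0.3424  0.1463]
top [390 161  12  12 116] [395.4741 166.569 ] [ 0.5441 -0.3453  0.1463]
ring px [[394.7326 168.4278]]
t 20.2667 p [ 0.5917 -0.3801  0.1763] xyaw 141.06712612381708 z [ 0.0002 -0.     -1.    ] grip 0.17590424353386921 58.64255726337433 F [ 0.7543  0.1868 -3.8303] q [ 0.8822  0.6124 -0.5776  1.2896  0.3288  1.3328  1.2034]
t 20.2667 p [ 0.5917 -0.3801  0.1763] xyaw 141.06712612381708 z [ 0.0002 -0.     -1.    ] grip 0.17590424353386921 58.64255726337433 F [ 0.7543  0.1868 -3.8303] q [ 0.8822  0.6124 -0.5776  1.2896  0.3288  1.3328  1.2034]
shift units [-0.0285 -0.021   0.0016]
turn units [0.0001 0.0001 0.0008]
```

{"api": "send_rows", "payload": {"plan": [[[0, 0, 0, 0, 0, 0, 0.08], [0, 0, 0, 0, 0, 0, 0.08], [0, 0, 0, 0, 0, 0, 0.08], [0, 0, 0, 0, 0, 0, 0.08], [0, 0, 0, 0, 0, 0, 0.08], [0, 0, 0, 0, 0, 0, 0.08], [0, 0, 0, 0, 0, 0, 0.08], [0, 0, 0, 0, 0, 0, 0.08]]]}}

```text
clock: 20.93
position: [0.5915, -0.3808, 0.1761]
ee_rot: [0.334, 0.943, -0.0, 0.0]
ft_force: [-0.4, 0.3, -4.2]
grip_width: 0.176
grasp_force: 58.6
```

```bash
python3 - <<'E'
from h import *
p,M=st()
for k in range(3):
    C,im=shot("wrist",f"w12{k}");ball(im,C,p[2]-.030)
# tray pose: dark-brown mask in top view (tray plate)
C,im=shot("top","t12")
w=((im.max(2)<75)).astype(np.uint8); w[:, :310]=0
w=cv2.morphologyEx(w,cv2.MORPH_OPEN,np.ones((3,3)))
# brass ring in wrist image
C,im=shot("wrist","w13");h=cv2.cvtColor(im,cv2.COLOR_RGB2HSV)
m=((h[...,0]>17)&(h[...,0]<28)&(h[...,1]>130)&(h[...,2]>90)).astype(np.uint8)
m[:,:190]=0;m[:,320:]=0;m[200:]=0
ys,xs=np.nonzero(m);print(len(xs),xs.min(),xs.max(),ys.min(),ys.max())
print("pocket nominal px",proj(C,(p+M@[.07,0,.0465])[None]))
(x,y),(a,b),t=cv2.fitEllipse(cv2.convexHull(np.c_[xs,ys].astype(np.int32)));print("ellipse",x,y,a,b)
E
```

```text
t 20.9333 p [ 0.5915 -0.3808  0.1761] xyaw 141.0234399521768 z [ 0.     -0.0001 -1.    ] grip 0.17579210478724497 58.63767385482788 F [-0.4353  0.3455 -4.155 ] q [ 0.8826  0.6129 -0.5771  1.2891  0.329   1.3328  1.2035]
white [ 156    0  104   55 2960] [207.9841  26.8922] [ 0.4921 -0.3288  0.1461]
white [ 214   90   72   73 4255] [249.5885 125.9199] [ 0.5415 -0.343   0.1461]
white [ 156    0  104   56 3023] [209.0142  27.9596] [ 0.4928 -0.3288  0.1461]
white [ 214   90   72   73 4256] [249.6053 125.9194] [ 0.5416 -0.343   0.1461]
white [ 162    0   98   55 2769] [208.9281  26.4865] [ 0.4923 -0.3284  0.1461]
white [ 214   90   72   73 4253] [249.6487 125.9278] [ 0.5416 -0.343   0.1461]
769 213 294 67 133
pocket nominal px [[253.491  110.6562]]
ellipse 253.83334350585938 109.26579284667969 80.5309066772461 84.18389892578125
```

```bash
python3 -c "
from workcell import job
print(job.hand_in())"
```

```text
the job is handed in; nothing more can be done
None
```

I handed the job in with the arm still holding the tray level and still, about 10 cm above the board. The bigger ball is loose in its pocket, resting against the rim but about 2–3 mm from the middle of the nail ring by my measurements; the clock was at about 21 s of the 64 s allowed.

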